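# Tip two standing cases over to lie label up

### The job

Two flat green cases have been left standing on the bench, one on its end and one on its long side. Push each of them over with the fingertips, on the spot, so that both lie flat on the bench with their pale labels facing up, ready to be read and opened. Only push: do not pick them up or shove them along the bench, and leave the bottles, the loupe and the tape where they are.

Things in the scene. Friction and masses are not known exactly. Their poses are not given: they have to be found in the camera images.
- tall_case: Flat green case, 46 x 78 x 17 mm, about 120 g, pale label on its lid face, standing free on its 46 x 17 mm end (78 mm tall) on the bench (z = 0), at any yaw. Origin: centre of the large face without label. Body z points out of the label face (level while it stands, up when it lies label up); y along the 78 mm side, x along the 46 mm side. Goes over past about 12 degrees of tilt.
- low_case: A second case like tall_case, same size, mass and frame, standing free on its long 78 x 17 mm side (46 mm tall), at any yaw; goes over past about 20 degrees. The two cases may stand in either place; each has room to fall in any direction. To come to lie label up, a case is pushed near its top on the label face, towards body -z.
- tall_case_foot (a point): Centre of the end face on which tall_case stands at the start (body frame 0, -39, +8.5 mm): at bench height while it stands, 8.5 mm up when it lies.
- low_case_foot (a point): Centre of the long side face on which low_case stands at the start (body frame +23, 0, +8.5 mm): at bench height while it stands, 8.5 mm up when it lies.
- glue_bottle: Bystander, to be left alone: small white glue bottle with a pointed blue cap, 29 mm across, 79 mm tall, standing, loose on the bench. Origin: centre of its underside, z up.
- loupe: Bystander, to be left alone: black eye loupe, 34 mm across, 30 mm tall, standing, loose on the bench. Origin: centre of its underside, z up.
- powder_bottle: Bystander, to be left alone: tall white talc bottle with a flat cap, 57 x 69 mm, 159 mm tall, standing, loose on the bench. Origin: centre of its underside, z up.
- tape_roll: Bystander, to be left alone: roll of masking tape lying flat, 72 mm across, 18 mm high, loose on the bench. Origin: centre of its underside, z up.
Mind the look-alikes: they are no part of the job. Leave any pink look-alike of the tall_case alone.

How it is judged:
By the outcome, as a careful person would: the job done as asked, in the order asked, and still so for the second after the job is handed in, with the robot touching nothing.
It also fails if it takes over 54 s, if anything falls off the work surface, if the arm or the gripper's body presses on something with over 40 N, if the wrist force passes 120 N, or if a joint passes its speed limit or range.

### The arm

A 6-joint arm with a two-finger parallel gripper is mounted at the origin on a cart in front of the work surface, level with it; the furniture and walls round the work are solid. World frame = base frame: x ahead of the robot, y to its left, z up, the work surface at z = 0. Lengths are in mm, angles in rad, forces in N, time in s.
With the tool pointing down it reaches from about 250 to 725 mm from the base axis. Payload 9.7 kg.
Tool frame: the origin (TCP) lies at the very end of the fingers, on their centre line; the grasp point (between the pads) lies 19 mm behind it (bot.tcp_to_grasp is the distance from the TCP to the grasp point, in mm); z points along the fingers, y is the line along which they close (so a half turn about z gives the same grasp; the last joint's range is limited). The gripper opens to 85 mm and grips with 20 to 120 N. Pads are 22 mm wide; open, the fingers measure 114 mm over their backs; the gripper's body (76 mm by 85 mm) begins 54 mm behind the grasp point. The pads swing forward as they close: fully open they stand 13 mm farther back than shut.
Start: joints at [-1.312, 0.087, 0.176, 1.66, 0, 1.571], TCP at [140.754, -531.682, 231.284] pointing down, gripper open.
Joint ranges: [-3.13, 3.13], [-0.85, 1.81], [-1.15, 1.24], [-2.2, 2.28], [-1.44, 1.52], [-3.14, 3.14]. Speed limits (rad/s): [2.22, 2.22, 2.57, 3.14, 3.14, 3.14].

### API

Orientations are given as a unit quaternion [x, y, z, w].
In Python, from workcell import bot, inverse_kinematics, viewer, workorder gives the robot as it stands. The module is installed in compiled form; this text tells all that it offers. Calls block until the motion is done:
- bot.movep(position, orientation): joint-space move of the TCP to a pose.
- bot.line_to(position, frame=None, v=150, stop_force=None): straight line of the TCP; frame=None keeps the orientation; v is the mean speed in mm/s. With stop_force (N) it stops when the force on the tool has changed by that much, and returns True; else False.
- bot.set_joints(angles): joint-space move.
- bot.open_gripper() and bot.grab(newtons=None): open the fingers fully, or close them until they stop; newtons is the grip in N (None keeps the last).
- bot.wait(seconds).
- inverse_kinematics(position, orientation): joint angles nearest the present ones, or None.
- bot.get_obs(): the state.
- viewer.camera(name): name is "scene" or "top"; returns (picture, depth): 384x512x3 uint8, red, green, blue; 384x512 float32, mm along the optical axis (not along the pixel's ray), 0 where there is no reading.
- viewer.get_calibration(name): a dict with "K" (3x3 intrinsics, pixels), "origin" and "attitude" of the camera in the world. Camera axes: x right, y up, looking along -z (the intrinsics and any distortion apply to the point x, -y, -z); pixel columns grow to the right and rows downward; lengths in mm; the calibration is good to about 2 mm. A picture is of the moment at which its call begins. get_calibration takes no time and is no camera call.
A pose or a line that the arm cannot do raises bot.IKError and nothing moves.
- workorder.finish_job(): hands the job in; it is judged then, once.
The state is a dict: "t": time; "joint_positions": joint angles; "qvel": joint speeds; "joint_efforts": joint torques, N m; "position": TCP position; "tcp_rot": TCP orientation; "ft_force": force on the tool from outside, world axes, zero at the start; "wrist_torque": the same for the moment, N m; "opening": finger opening in mm; "gripper_force": force on a finger pad.
Only numpy, scipy, OpenCV 4.12 (cv2) and the standard library are available. Lean on these libraries where they do the work, as an engineer would, in place of code of your own. Each camera call takes 0.05 s, during which the arm holds its last target. There are 200 camera calls.

## Working session

There is one attempt and no reset: what is moved stays moved. The work goes in short steps, each a Python script; the robot and the scene stay as the last script left them, time stands still between calls to the robot, and variables do not carry over. Pictures are saved under pics/ and viewed, at most 10 in all, crops included, and the job is handed in when it is done.

```bash
mkdir -p pics; cat > h.py <<'E'
import numpy as np, cv2
from workcell import bot, inverse_kinematics, viewer, workorder
from scipy.spatial.transform import Rotation as R
def cloud(name):
    im,d=viewer.camera(name); c=viewer.get_calibration(name); K=np.array(c["K"])
    v,u=np.mgrid[:384,:512]
    p=np.stack([(u-K[0,2])/K[0,0]*d,-(v-K[1,2])/K[1,1]*d,-d],-1)
    A=np.array(c["attitude"]); A=A if A.shape==(3,3) else R.from_quat(A).as_matrix()
    P=p@A.T+np.array(c["origin"]); P[d==0]=np.nan
    return im,P
E
python3 - <<'E'
from h import *
ims=[]
for n in("scene","top"):
    im,P=cloud(n); np.savez(n+"0.npz",im=im,P=P); c=viewer.get_calibration(n); print(n,c)
    cv2.imwrite(f"pics/{n}0.png",cv2.resize(im[...,::-1],(768,576)))
print(bot.get_obs())
E
```

```text
scene {'K': array([[383.63164301,   0.        , 261.54946668],
       [  0.        , 383.63164301, 190.33644335],
       [  0.        ,   0.        ,   1.        ]]), 'origin': array([ 12.1943297 , 906.60151124, 474.49737853]), 'attitude': array([-0.16534966,  0.50178752,  0.81344318, -0.24326727])}
top {'K': array([[399.17484742,   0.        , 248.45820103],
       [  0.        , 399.17484742, 195.85811889],
       [  0.        ,   0.        ,   1.        ]]), 'origin': array([312.03644454, 190.73658014, 977.90141334]), 'attitude': array([ 0.05504261, -0.07460238, -0.69370877,  0.71426392])}
{'t': 0.1, 'joint_positions': array([-1.31199832e+00,  8.74243063e-02,  1.75219761e-01,  1.65979365e+00,
       -5.45628335e-08,  1.57078366e+00]), 'qvel': array([-0.00068174,  0.00027252,  0.00202239,  0.00029307, -0.00095035,
       -0.00118067]), 'joint_efforts': array([-8.01586502e-04, -5.21564984e+01,  4.65651762e+01,  1.60449726e-02,
       -1.17938222e-05, -8.32421620e-06]), 'position': array([ 140.70430492, -531.49139419,  230.64666716]), 'tcp_rot': array([ 9.91638628e-01,  1.29044451e-01, -7.75668397e-05, -5.95907867e-04]), 'ft_force': array([-0.24574211, -0.15363311, -0.34001928]), 'wrist_torque': array([-0.01515353, -0.01890322,  0.03093858]), 'gripper_force': 0.0, 'opening': 85.92170903678033}
```

View pics/scene0.png

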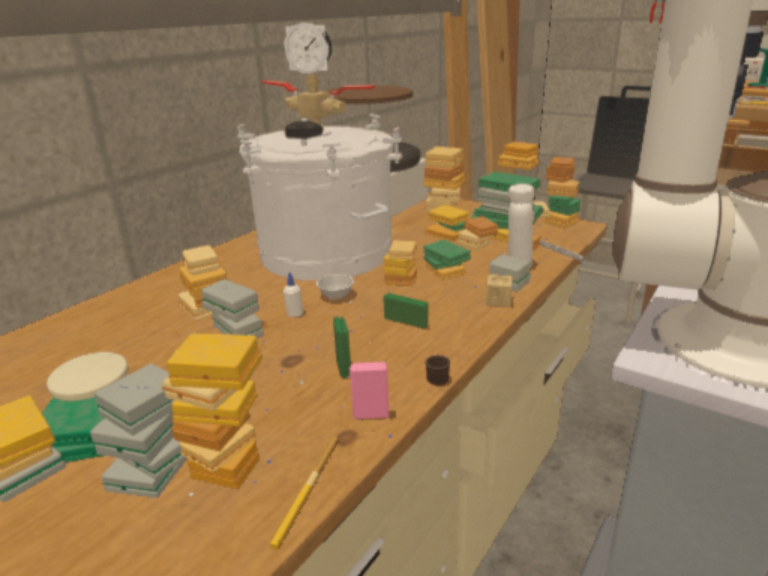

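View pics/top0.png

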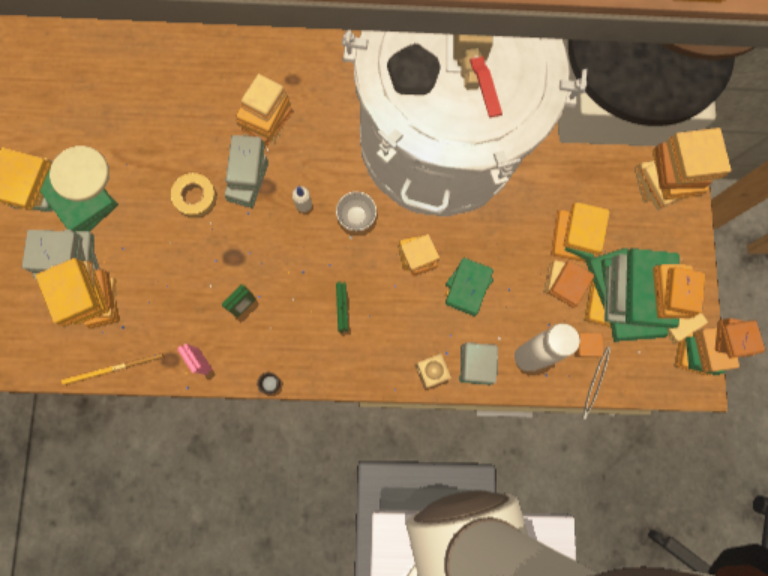

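The green candidates are tall at top (239,302) / scene (342,347) and low at top (342,307) / scene (405,310). The pink look-alike is at top (194,360), and the green stacked boxes are at top (468,286), (640,290) and (78,200). I choose the two free-standing ones and check them in close crops and fits.

```bash
python3 - <<'E'
from h import *
crops=[]
for n,boxes in(("top",[(140,180,180,220),(205,180,255,228)]),("scene",[(215,205,245,258),(250,190,292,224)])):
    z=np.load(n+"0.npz"); im,P=z["im"],z["P"]
    hsv=cv2.cvtColor(im,cv2.COLOR_RGB2HSV)
    for x0,y0,x1,y1 in boxes:
        m=np.zeros(im.shape[:2],bool); m[y0:y1,x0:x1]=1
        g=m&(hsv[...,0]>40)&(hsv[...,0]<95)&(hsv[...,1]>70)
        hi=m&(P[...,2]>8)
        for nm,k in(("green",g),("high",hi)):
            q=P[k]; q=q[np.isfinite(q[:,0])]
            print(n,nm,len(q),np.percentile(q,[2,50,98],axis=0).round().tolist())
            t=q[q[:,2]>np.percentile(q[:,2],98)-6]
            c,s,a=cv2.minAreaRect(t[:,:2].astype(np.float32)); print("  toprect",np.round(c),np.round(s),round(a,1),len(t))
        if n=="top":
            t=P[hi]; 
        crops.append(cv2.resize(im[y0-4:y1+4,x0-4:x1+4,::-1],(380,290),interpolation=cv2.INTER_CUBIC))
cv2.imwrite("pics/crops.png",np.vstack([np.hstack(crops[:2]),np.hstack(crops[2:])]))
for nm,(u,v) in dict(glue=(302,200),loupe=(269,383),pink=(190,355),bowl=(356,212),tape=(180,195),base=(455,530)).items():
    print(nm,np.load("top0.npz")["P"][int(v/1.5),int(u/1.5)].round())
E
```

```text
top green 131 [[452.0, 362.0, 69.0], [468.0, 377.0, 76.0], [485.0, 393.0, 80.0]]
  toprect [468. 378.] [15. 41.] 47.6 107
top high 266 [[450.0, 359.0, 13.0], [467.0, 375.0, 73.0], [487.0, 393.0, 80.0]]
  toprect [470. 378.] [17. 45.] 47.6 123
top green 205 [[429.0, 207.0, 32.0], [464.0, 216.0, 44.0], [501.0, 226.0, 48.0]]
  toprect [466. 216.] [75. 15.] 4.7 169
top high 229 [[429.0, 207.0, 22.0], [465.0, 216.0, 44.0], [503.0, 226.0, 48.0]]
  toprect [466. 216.] [75. 16.] 5.1 180
scene green 278 [[450.0, 370.0, 8.0], [456.0, 394.0, 54.0], [480.0, 400.0, 78.0]]
  toprect [467. 383.] [15. 39.] 46.5 84
scene high 526 [[374.0, 370.0, 12.0], [454.0, 397.0, 62.0], [486.0, 460.0, 78.0]]
  toprect [431. 411.] [ 22. 142.] 49.1 172
scene green 457 [[430.0, 214.0, 6.0], [464.0, 225.0, 29.0], [500.0, 230.0, 46.0]]
  toprect [466. 221.] [75. 17.] 5.4 121
scene high 464 [[430.0, 212.0, 9.0], [464.0, 225.0, 30.0], [502.0, 230.0, 46.0]]
  toprect [469. 220.] [80. 19.] 6.5 130
glue [636. 286.  52.]
loupe [343. 328.  11.]
pink [380. 439.  77.]
bowl [636. 199.   0.]
tape [648. 492.  16.]
base [169.  67. 229.]
```

View pics/crops.png

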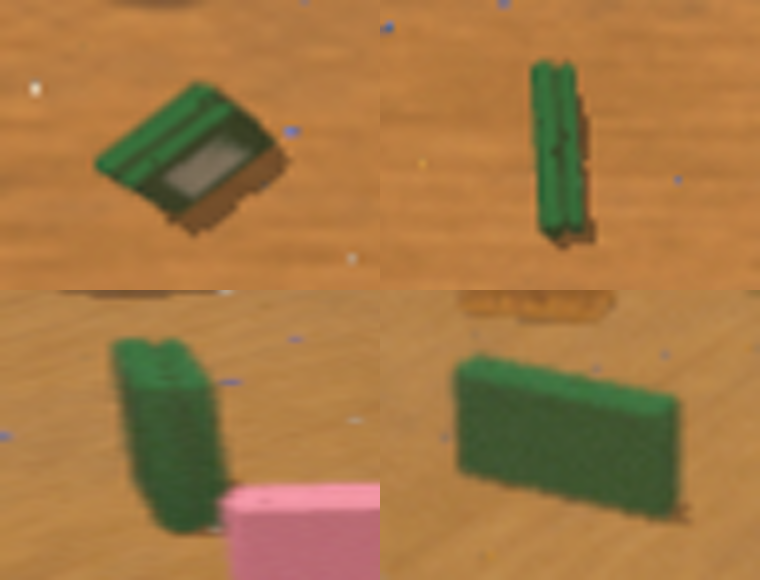

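The crops show the tall case's label facing lower right in the top view (world −x,−y). The low case shows a plain face to the scene camera at +y, so its label faces −y. I push tall toward (0.674, 0.738) and low toward (−0.087, 0.996).

```bash
cat > push.py <<'E'
from h import *
def push(c,ang,h,travel):
    n=np.array([np.cos(ang),np.sin(ang),0])
    best=None
    for s in(1,-1):           # tool x along +-n, z down
        x=s*n; z=np.array([0,0,-1.]); q=R.from_matrix(np.c_[x,np.cross(z,x),z]).as_quat()
        j=inverse_kinematics(np.r_[c,h]-55*n,q)
        if j is not None:
            d=abs(j-bot.get_obs()["joint_positions"]).max()
            if best is None or d<best[0]: best=(d,q)
    q=best[1]; p=lambda a,zz:np.r_[c,0]+a*n+[0,0,zz]
    bot.movep(p(-58,260),q)
    bot.line_to(p(-58,h),v=150)
    a=-8.5-11
    bot.line_to(p(a-8,h),v=60)
    print("hit",bot.line_to(p(a+travel,h),v=45,stop_force=8))
    bot.wait(.1); bot.line_to(p(-58,h),v=100); bot.line_to(p(-58,260),v=200)
    o=bot.get_obs(); print(o["t"],o["ft_force"])
E
python3 - <<'E'
from push import *
bot.grab(20)
push(np.array([469,380]),np.deg2rad(47.6),62,28)
im,P=cloud("scene"); im2,_=cloud("top")
cv2.imwrite("pics/a.png",np.hstack([cv2.resize(im[150:310,150:310,::-1],(400,400)),cv2.resize(im2[120:280,90:250,::-1],(400,400))]))
E
```

```text
hit False
9.2 [-0.23500342  0.52052059  0.57580487]
```

View pics/a.png

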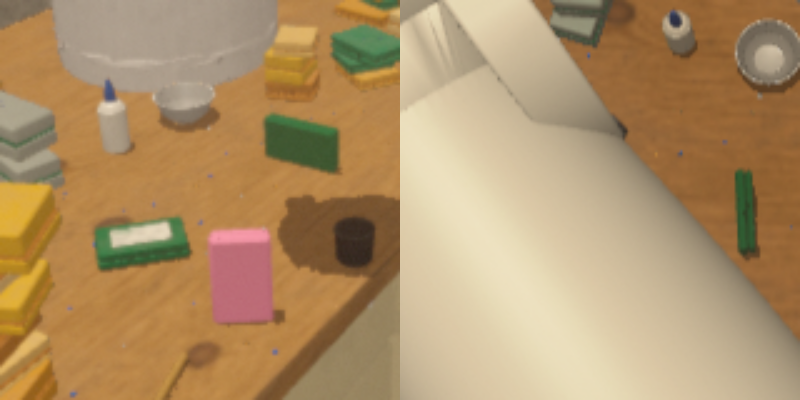

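The tall case lies label up at crop (142,240), and nothing else has moved. Next is the low case.

```bash
python3 - <<'E'
from push import *
push(np.array([467,218]),np.deg2rad(95),37,26)
bot.movep([350,-250,260],bot.get_obs()["tcp_rot"])
im,P=cloud("scene"); im2,P2=cloud("top")
cv2.imwrite("pics/b.png",np.hstack([cv2.resize(im[150:310,150:310,::-1],(400,400)),cv2.resize(im2[120:280,90:250,::-1],(400,400))]))
hsv=cv2.cvtColor(im2,cv2.COLOR_RGB2HSV)
m=((hsv[...,0]>40)&(hsv[...,0]<95)&(hsv[...,1]>70)|(hsv[...,1]<60))&(P2[...,2]>10)&(P2[...,2]<25)&(P2[...,0]>400)&(P2[...,0]<580)
for lo,hi in((205,300),(350,480)):
    q=P2[m&(P2[...,1]>lo)&(P2[...,1]<hi)]; print(cv2.minAreaRect(q[:,:2].astype(np.float32)),np.median(q[:,2]))
print(bot.get_obs()["t"])
E
```

```text
hit False
15.7333 [0.27632837 0.47065435 0.18518938]
((463.6579895019531, 247.66244506835938), (73.51775360107422, 43.28960418701172), 5.343959331512451) 15.767841940580524
((501.25848388671875, 413.1258239746094), (74.34436798095703, 41.09263229370117), 47.15872573852539) 15.667842436937576
17.4083
```

View pics/b.png

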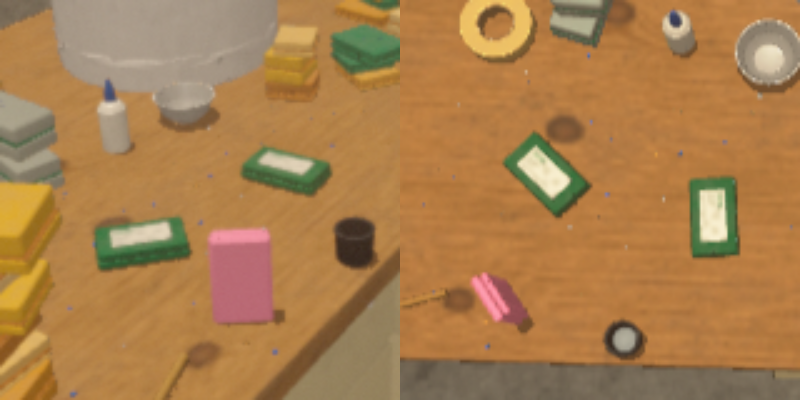

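Both cases lie flat with labels up, at crop (545,173) and (714,216) in the top view. The bystanders have not moved, so I hand the job in.

```bash
python3 -c "
from workcell import workorder; print(workorder.finish_job())"
```

```text
the job is handed in; nothing more can be done
None
```

Both green cases were pushed over on the spot and lie flat with their labels up, the bottles, loupe, tape and pink case look unmoved in the pictures, and the job was handed in at about 17 s of the 54 s allowed.

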